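Wedge the rocking tube mixer level

TASK

The tube roller mixer rocks because one of its feet, the blue one, is too short. Push the orange wedge along the desk, thin end first, under that foot until the mixer stands level and no longer rocks; then take your hand off and press down on the blue pad on its opposite top corner to check that it stays firm, and let go. Pick nothing up, do not shove the mixer along the desk, and leave the other things where they stand.

Things in the scene. Friction and masses are not known exactly. Their poses are not given: they have to be found in the camera images.
- mixer: White tube roller mixer, loose, 2.4 kg. Base 210 mm (x) by 175 mm (y), underside at 32 mm, top 96 mm. Ball feet of radius 16 mm at x +-80, y +-65 mm; the blue one (80, -65) is 9 mm shorter, so at the start it leans 5 degrees onto it and the opposite foot hangs clear. Origin: midway between the feet, at desk level; z axis vertical when level. Pushed sideways above some 12 N it slides.
- short_foot (a point): Lowest point of the blue short foot (ball of radius 16 mm at 80, -65 mm in the mixer's frame, 22.5 mm in from the base's -y side). It touches the desk at the start and is 9 mm above it when the mixer is level. Raising it takes a few newtons; the wedge must be pushed with about 5 to 15 N.
- pad_top (a point): Centre of the top face of the round blue pad (26 mm across, 4 mm high) fixed on top of the mixer's corner opposite the short foot, at -86, 62, 100 mm in the mixer's frame. It is rigid: it does not click or travel.
- wedge: Orange wedge, 100 g, loose, 130 mm long (x), 40 mm wide (y), flat underneath; 23 mm thick at the heel (x = -65 mm), evenly down to 1.5 mm at the thin end (x = +65). Origin: centre of the underside. At the start its thin end points roughly at the short foot. The mixer is just level when the foot's centre is over the point 44 mm back from the thin end; friction then holds the wedge.
- wedge_tip (a point): Middle of the wedge's thin end, at desk level (x = +65 mm in the wedge's frame).
- wedge_heel (a point): Centre of the wedge's upright heel face, 40 mm wide and 23 mm high (x = -65, z = 11.5 mm in the wedge's frame); pushed here, the wedge moves thin end first.
- sanitizer: White pump bottle, 68 mm wide, 183 mm tall, origin at the centre of its underside. Bystander.
- reagent: Amber jar with red cap, 48 mm wide, 90 mm tall, origin at the centre of its underside. Bystander.
- dish: Shallow round steel dish, 150 mm across, 35 mm tall, origin at the centre of its underside. Bystander.
- tube_rack: White rack of red-capped sample tubes, 80 mm (x) by 150 mm (y), 93 mm tall, origin at the centre of its underside. Bystander.
Things that resemble listed ones, but are neither listed nor needed, are in the scene too. Several things look just like the wedge: the one meant starts nearest to the robot's base.

How it is judged:
On the way, in this order (a step that is already met when the one before it is completed fails the run):
1. the mixer stands level on the wedge with nothing touching either of them (angle between mixer's own z axis and vertical below 0.0125 rad and contact force between wedge and mixer above 0.5 N and contact force between the fingers and wedge below 0.05 N and contact force between the fingers and mixer below 0.05 N), for 0.2 s.
2. the blue pad is pressed with more than 2 N and the mixer does not rock (contact force between the fingers and pad above 2 N and angle between mixer's own z axis and vertical below 0.0175 rad), for 0.1 s.
At the end, for the whole second after the job is handed in: The mixer is level within 0.7 degrees, at rest, its short foot resting on the wedge's slope (within the wedge's width), with nothing else holding it (angle between mixer's own z axis and vertical below 0.0125 rad and contact force between wedge and mixer above 0.5 N and y of short_foot in the frame of wedge between -0.02 and 0.02 m and x of short_foot in the frame of wedge between -0.03 and 0.06 m and linear speed of each of mixer, wedge below 0.01 m/s); the robot touches nothing.
It fails at once if the wedge is lifted off the desk or tipped over (height (world z) of wedge above 0.015 m or angle between wedge's own z axis and vertical above 0.3 rad).
It fails at once if the mixer is lifted or tipped (height (world z) of mixer above 0.012 m or angle between mixer's own z axis and vertical above 0.15 rad).
It fails at once if the mixer is shoved more than 30 mm along the desk (distance of mixer from where it was at the start of the episode above 0.03 m).
It fails at once if a bystander is moved more than 20 mm (distance of any of sanitizer, reagent, dish, tube_rack from where it was at the start of the episode above 0.02 m).
It also fails if it takes over 54 s, if anything falls off the work surface, if the arm or the gripper's body presses on something with over 40 N, if the wrist force passes 120 N, or if a joint passes its speed limit or range.

ROBOT

A 6-joint arm with a two-finger parallel gripper is mounted at the origin on the work surface. World frame = base frame: x ahead of the robot, y to its left, z up, the work surface at z = 0. Lengths are in m, angles in rad, forces in N, time in s.
With the tool pointing down it reaches from about 0.275 to 0.75 m from the base axis. Payload 10.2 kg.
Tool frame: the origin (TCP) lies on the front face of the gripper's body, between the roots of the fingers; the fingertips stand 73 mm ahead of it and the grasp point (between the pads) lies 54 mm ahead of it; z points along the fingers, y is the line along which they close (so a half turn about z gives the same grasp; the last joint's range is limited). The gripper opens to 85 mm and grips with 20 to 120 N. Pads are 22 mm wide; open, the fingers measure 114 mm over their backs; the gripper's body (76 mm by 85 mm) begins 54 mm behind the grasp point. The pads swing forward as they close: fully open they stand 13 mm farther back than shut.
Start: joints at [-1.525, 0.313, 1.498, -0, 1.331, -0.223], TCP at [0.139, -0.506, 0.304] pointing down, gripper open.
Joint ranges: [-2.94, 2.94], [-0.97, 2.17], [0.19, 2.56], [-1.23, 4.37], [0.02, 3.11], [-2.88, 2.88]. Speed limits (rad/s): [2.39, 2.39, 3.01, 3.14, 3.14, 3.14].

INTERFACE

Orientations are given as a rotation vector (axis times angle).
In Python, from station import * gives the robot as it stands. The module is installed in compiled form; this text tells all that it offers.
- The arm moves only by the shell command python3 -m jog 'ROWS'. ROWS is JSON, a list of rows, each a list of 3 entries, a list of its own where there are three numbers: the shift along the tool's x, y, z in cm, then the turn about the tool's z in degrees, then the closure in counts, from 0 (fully open) to 255 (shut). In form: [[[x, y, z], turn, fingers], ...]. A call has 1 to 12 rows; each row is the pose to reach, as a shift and turn from the pose commanded when the call began, along the tool's axes at that moment; what a row does not reach only later rows make up. A row lasts 1/10 s, in which the tool goes at most 50 mm and 8.59 degrees, less where a joint would pass 70% of its speed; a pose out of reach is approached as far as the arm can. A call with a gripper value outside its range is refused whole. The fingers move at their own pace and stop on an object; the grip force is fixed at half the most. Time passes only in rows, so rows that repeat a pose let the fingers close. It gives the time, the measured TCP pose, the force, the opening and the grip force at its end, in the units of the state.
- sense(): the state, without advancing time (a new reading comes with each control period).
- capture(name): name is "scene" or "top" or "wrist"; returns the picture (400x640x3 uint8, red, green, blue); there is no depth.
- camera_model(name): a dict with "fx", "fy", "cx", "cy" (pixels), "rvec" (rotation vector, rad) and "tvec" (3), from world to camera coordinates, as OpenCV has them; the wrist camera has in their place "T_tool_cam" (4x4, takes a point from camera to tool coordinates, whose origin is the TCP and whose axes are the flange's). Camera axes: x right, y down, z forward; pixel columns grow to the right and rows downward; lengths in m; the calibration is good to about 2 mm. The wrist camera is an equidistant fisheye: a pixel r from the principal point sees the ray r / f radians off the axis. A picture is of the moment at which its call begins: read the wrist's pose just before it. camera_model takes no time and is no camera call.
- job_done(): hands the job in; it is judged then, once.
Trained networks look in the newest picture that a camera, given by its name, has taken for a name from the list of things; names that differ only in an ending like _2 or _b are one class to them, and where a whole thing is asked for, a point or a joint stands for the part that bears it (a point fixed in the world has none). Each returns a list of dicts, best first, with "p" (0 to 1); they miss things now and then, are a little off and sometimes report something else, mostly with a low value. They report only what shows in the picture. A call takes as long as a camera call. They do not tell look-alikes from the thing itself.
- trace(camera, target): "mask" (400x640 bool, what is visible of it) and "uv" ([column, row] in pixels, amid what is visible of it).
The state is a dict: "clock": time; "joints": joint angles; "joint_velocities": joint speeds; "effort": joint torques, N m; "position": TCP position; "ee_rot": TCP orientation; "wrist_force": force on the tool from outside, world axes, zero at the start; "moment": the same for the moment, N m; "opening": finger opening in m; "grasp_force": force on a finger pad.
Only numpy, scipy, OpenCV 4.12 (cv2) and the standard library are available. Lean on these libraries where they do the work, as an engineer would, in place of code of your own. Each camera call takes 0.05 s, during which the arm holds its last target. There are 200 camera calls.

## Working session

There is one attempt and no reset: what is moved stays moved. The work goes in short steps, Python scripts to look and compute and a shell command to move; the robot and the scene stay as the last step left them, time stands still between calls to the robot, and variables do not carry over. Pictures are saved under pics/ and viewed, at most 10 in all, crops included, and the job is handed in when it is done.

```bash
mkdir -p pics
cat > h.py <<'E'
from station import *
import numpy as np, cv2
from scipy.spatial.transform import Rotation as R
def ray(cam,uv):
    m=camera_model(cam); uv=np.atleast_2d(np.float64(uv))
    a=(uv-[m['cx'],m['cy']])/[m['fx'],m['fy']]
    if cam=='wrist':
        r=np.linalg.norm(a,axis=1,keepdims=True); d=np.c_[a/np.maximum(r,1e-9)*np.sin(r),np.cos(r)]
        s=sense(); T=np.array(m['T_tool_cam']); Rt=R.from_rotvec(s['ee_rot']).as_matrix()
        return Rt@T[:3,3]+s['position'], d@(Rt@T[:3,:3]).T
    Rc=R.from_rotvec(m['rvec']).as_matrix()
    return -Rc.T@np.array(m['tvec']), np.c_[a,np.ones(len(a))]@Rc
def atz(cam,uv,z):
    o,d=ray(cam,uv); return o+d*((z-o[2])/d[:,2:])
def save(cam,n):
    im=capture(cam); cv2.imwrite(f'pics/{n}.png',im[:,:,::-1]); return im
E
python3 - <<'E'
from h import *
np.set_printoptions(precision=3,suppress=True)
s=sense();print(s['clock'],s['ee_rot'],R.from_rotvec(s['ee_rot']).as_matrix())
for c in ['scene','top','wrist']:
    save(c,c+'0')
    for t in ['wedge','mixer','pad_top','short_foot','wedge_heel','wedge_tip']+(['sanitizer','reagent','dish','tube_rack'] if c=='top' else []):
        for r in trace(c,t)[:5]: print(c,t,round(r['p'],2),np.round(r['uv']),r['mask'].sum(),atz(c,r['uv'],0.01)[0])
E
```

```text
0.0 [-3.112 -0.421 -0.   ] [[ 0.964  0.266 -0.   ]
 [ 0.266 -0.964  0.001]
 [ 0.    -0.001 -1.   ]]
scene wedge 0.8 [387. 210.] 319 [0.758 0.192 0.01 ]
scene wedge 0.72 [201. 281.] 670 [ 0.649 -0.438  0.01 ]
scene wedge 0.7 [296. 213.] 385 [ 0.58  -0.061  0.01 ]
scene wedge 0.69 [254. 246.] 533 [ 0.623 -0.248  0.01 ]
scene mixer 0.56 [327. 176.] 2645 [0.484 0.147 0.01 ]
scene short_foot 0.59 [329. 177.] 2755 [0.495 0.15  0.01 ]
scene wedge_heel 0.87 [391. 214.] 325 [0.776 0.189 0.01 ]
scene wedge_heel 0.85 [254. 244.] 480 [ 0.619 -0.244  0.01 ]
scene wedge_heel 0.83 [197. 279.] 578 [ 0.636 -0.443  0.01 ]
scene wedge_heel 0.69 [292. 212.] 418 [ 0.567 -0.069  0.01 ]
scene wedge_heel 0.33 [360. 222.] 415 [0.742 0.082 0.01 ]
scene wedge_tip 0.75 [294. 212.] 436 [ 0.575 -0.063  0.01 ]
scene wedge_tip 0.74 [392. 212.] 339 [0.774 0.199 0.01 ]
scene wedge_tip 0.64 [255. 243.] 561 [ 0.615 -0.24   0.01 ]
scene wedge_tip 0.6 [203. 277.] 709 [ 0.64  -0.426  0.01 ]
top wedge 0.94 [449. 189.] 588 [ 0.643 -0.434  0.01 ]
top wedge 0.72 [332. 212.] 449 [ 0.579 -0.057  0.01 ]
top wedge 0.59 [390. 194.
[... 279 characters left out ...]
0.638 -0.431  0.01 ]
top wedge_heel 0.76 [389. 195.] 520 [ 0.629 -0.243  0.01 ]
top wedge_heel 0.75 [332. 214.] 517 [ 0.571 -0.058  0.01 ]
top wedge_heel 0.64 [246. 162.] 558 [0.75  0.213 0.01 ]
top wedge_heel 0.3 [273. 223.] 4113 [0.55  0.129 0.01 ]
top wedge_tip 0.89 [386. 196.] 533 [ 0.626 -0.232  0.01 ]
top wedge_tip 0.86 [329. 213.] 531 [ 0.577 -0.049  0.01 ]
top wedge_tip 0.82 [448. 191.] 578 [ 0.635 -0.429  0.01 ]
top wedge_tip 0.55 [249. 159.] 534 [0.76  0.204 0.01 ]
top sanitizer 0.91 [369. 148.] 621 [ 0.785 -0.188  0.01 ]
top reagent 0.52 [300. 154.] 269 [0.773 0.04  0.01 ]
top dish 0.56 [183. 207.] 1723 [0.608 0.414 0.01 ]
top tube_rack 0.93 [463. 251.] 1524 [ 0.445 -0.461  0.01 ]
```

View pics/scene0.png

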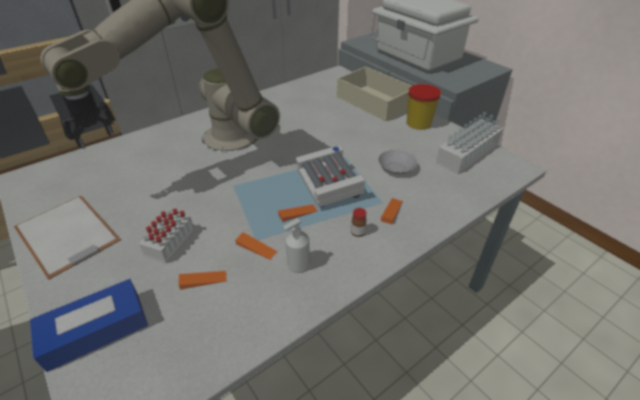

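View pics/top0.png

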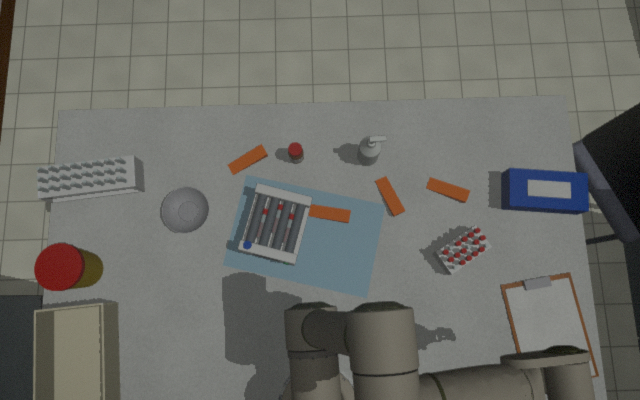

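Run:
```python
from h import *
np.set_printoptions(precision=3,suppress=True)
im=capture('top'); c=cv2.resize(im[165:285,215:375],None,fx=5,fy=5,interpolation=cv2.INTER_CUBIC); cv2.imwrite('pics/crop1.png',c[:,:,::-1])
hsv=cv2.cvtColor(im,cv2.COLOR_RGB2HSV)
m=cv2.inRange(hsv,(3,150,120),(20,255,255)); n,l,st,ce=cv2.connectedComponentsWithStats(m)
for i in range(1,n):
    if st[i,4]>150: print(ce[i],st[i],atz('top',cv2.boxPoints(cv2.minAreaRect(np.argwhere(l==i)[:,::-1].astype(np.float32))),0.012))
for r in trace('top','mixer')[:1]:
    print('mix',atz('top',cv2.boxPoints(cv2.minAreaRect(np.argwhere(r['mask'])[:,::-1].astype(np.float32))),0.09))
print('pad',atz('top',[247.5,245],.1), camera_model('wrist'))
```

```text
[247.068 159.128] [228 145  39  29 438] [[0.744 0.274 0.012]
 [0.809 0.166 0.012]
 [0.776 0.147 0.012]
 [0.711 0.255 0.012]]
[389.68  195.617] [376 177  29  38 447] [[ 0.674 -0.2    0.012]
 [ 0.692 -0.233  0.012]
 [ 0.578 -0.287  0.012]
 [ 0.561 -0.255  0.012]]
[447.793 189.276] [427 178  43  24 463] [[ 0.647 -0.361  0.012]
 [ 0.681 -0.375  0.012]
 [ 0.634 -0.497  0.012]
 [ 0.6   -0.483  0.012]]
[329.296 212.956] [309 205  41  17 450] [[ 0.569  0.015  0.012]
 [ 0.605  0.009  0.012]
 [ 0.582 -0.115  0.012]
 [ 0.546 -0.108  0.012]]
mix [[ 0.459  0.226  0.09 ]
 [ 0.667  0.173  0.09 ]
 [ 0.616 -0.     0.09 ]
 [ 0.411  0.057  0.09 ]]
pad [[0.472 0.195 0.1  ]] {'fx': 309.70691628693146, 'fy': 309.70691628693146, 'cx': 315.6822439792218, 'cy': 201.2239544399343, 'T_tool_cam': array([[ 0.001, -0.945, -0.327,  0.084],
       [ 1.   ,  0.001,  0.   ,  0.   ],
       [-0.   , -0.327,  0.945, -0.071],
       [ 0.   ,  0.   ,  0.   ,  1.   ]])}
```

View pics/crop1.png

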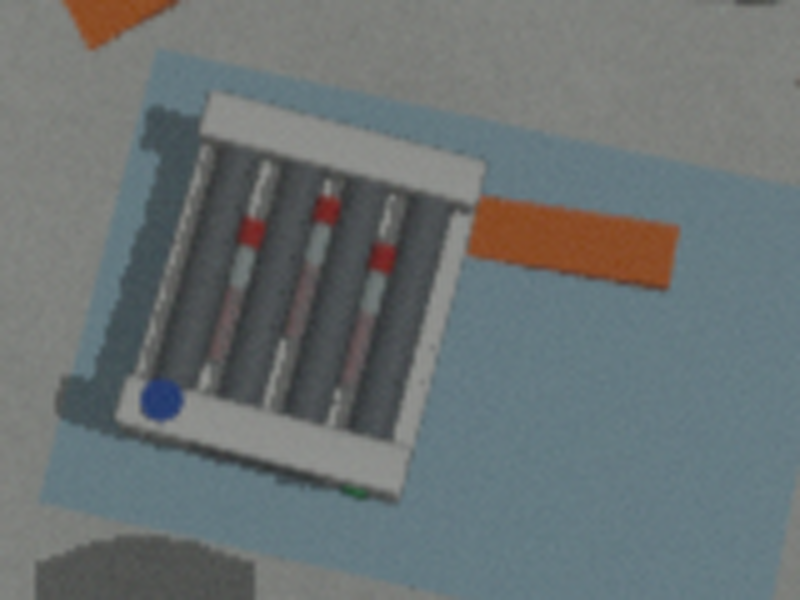

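The four orange wedges in the top view are at (329,213), (390,196), (448,189) and (247,159). The one at (329,213) is nearest the base, at 0.58 m. The crop shows its thin end pointing at the mixer corner opposite the blue pad (247,245), so that is the one to use. Next I move to a closer view.

```bash
python3 -m jog '[[[50,-41.8,0],-64,210],[[50,-41.8,0],-64,210],[[50,-41.8,0],-64,210],[[50,-41.8,0],-64,210],[[50,-41.8,0],-64,210],[[50,-41.8,0],-64,210],[[50,-41.8,0],-64,210],[[50,-41.8,0],-64,210],[[50,-41.8,0],-64,210],[[50,-41.8,0],-64,210],[[50,-41.8,0],-64,210],[[50,-41.8,0],-64,210]]' | tail -c 600
python3 -c "
from station import *;print(sense()['position'],sense()['ee_rot'],sense()['joints'])"
```

```text
clock: 2.55
position: [0.4819, -0.0108, 0.3041]
ee_rot: [2.416, 2.007, 0.0]
wrist_force: [1.3, -1.6, 0.3]
opening: 0.0152
grasp_force: 0.0
[ 0.48185631 -0.01078107  0.30411079] [2.41634963e+00 2.00675781e+00 4.65102863e-04] [-2.66033004e-01  2.17490215e-01  1.62179559e+00 -1.07077358e-04
  1.30164399e+00 -8.13257975e-02]
```

```bash
python3 -m jog '[[[4.5,0,0],0,210],[[4.5,0,0],0,210],[[4.5,0,0],0,210],[[4.5,0,0],0,210]]' | head -3
python3 - <<'E'
from h import *
np.set_printoptions(precision=4,suppress=True)
im=save('wrist','w1'); np.save('w1.npy',im)
s=sense(); print(s['position'],s['ee_rot'],np.abs(s['joint_velocities']).max())
hsv=cv2.cvtColor(im,cv2.COLOR_RGB2HSV)
m=cv2.inRange(hsv,(3,150,90),(20,255,255)); n,l,st,ce=cv2.connectedComponentsWithStats(m)
for i in range(1,n):
    if st[i,4]>300:
        q=cv2.approxPolyDP(cv2.convexHull(np.argwhere(l==i)[:,::-1].astype(np.int32)),4,True)[:,0]; print(st[i],q.tolist()); print(atz('wrist',q,0.0)[:,:2],atz('wrist',q,0.023)[:,:2])
b=cv2.inRange(hsv,(105,120,40),(130,255,255)); n,l,st,ce=cv2.connectedComponentsWithStats(b)
for i in range(1,n):
    if st[i,4]>60: print('blue',ce[i],st[i],atz('wrist',ce[i],.1))
for r in trace('wrist','mixer')[:1]: print(r['p'],cv2.approxPolyDP(cv2.convexHull(np.argwhere(r['mask'])[:,::-1].astype(np.int32)),4,True)[:,0].tolist())
E
```

```text
clock: 2.95
position: [0.4892, 0.0305, 0.304]
ee_rot: [2.418, 2.005, -0.0]
[0.4892 0.0303 0.304 ] [ 2.4185  2.0047 -0.    ] 0.006511280412900857
[ 478    0   56   52 1291] [[533, 38], [510, 51], [478, 0], [506, 0]]
[[0.8254 0.1673]
 [0.7779 0.1476]
 [0.7401 0.2192]
 [0.788  0.2217]] [[0.8057 0.1639]
 [0.7611 0.1455]
 [0.7256 0.2127]
 [0.7706 0.215 ]]
[ 374  176   36   89 2567] [[405, 178], [409, 190], [402, 263], [375, 264], [380, 177]]
[[ 0.5993 -0.005 ]
 [ 0.6031 -0.0221]
 [ 0.5852 -0.1301]
 [ 0.5458 -0.123 ]
 [ 0.5667  0.002 ]] [[ 0.5935  0.0022]
 [ 0.5971 -0.0139]
 [ 0.5802 -0.1152]
 [ 0.5433 -0.1085]
 [ 0.5629  0.0088]]
[433 289  34  29 483] [[466, 303], [448, 317], [433, 308], [458, 289]]
[[ 0.6936 -0.2375]
 [ 0.6615 -0.2588]
 [ 0.6335 -0.2297]
 [ 0.6765 -0.2025]] [[ 0.682  -0.216 ]
 [ 0.6519 -0.236 ]
 [ 0.6255 -0.2087]
 [ 0.6659 -0.1832]]
blue [259.4885  14.9918] [246   2  29  27 610] [[0.4704 0.1977 0.1   ]]
0.61 [[465, 23], [451, 131], [437, 189], [232, 171], [229, 138], [241, 0], [314, 1]]
```

View pics/w1.png

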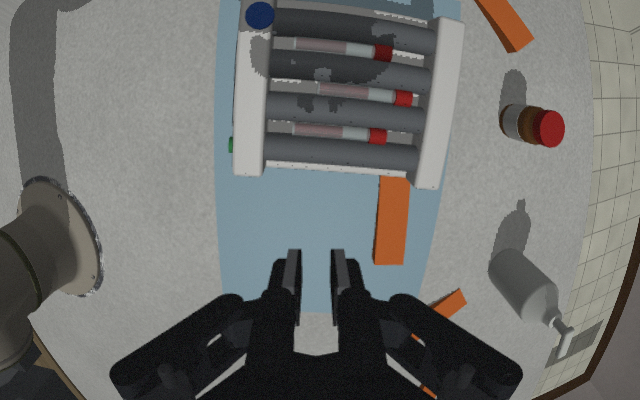

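The wrist view shows our wedge with its heel edge from (375,264) to (402,263). Its tip is just reaching the mixer edge at row 177. The pad is at (259,15), and the sanitizer and jar are off to the right. I'll fit the mixer pose to get the foot position.

Run:
```python
from h import *
from scipy.optimize import least_squares
np.set_printoptions(precision=4,suppress=True)
P=np.array([[-105,-87.5,96],[105,-87.5,96],[-86,62,100],[105,87.5,96]])/1e3
uvw=[[233,174],[437,189],[259.5,15],[463,20]]
Pt=np.array([[105,87.5,96],[105,-87.5,96],[-105,-87.5,96],[-105,87.5,96],[-86,62,100]])/1e3
uvt=np.array([[205,95],[484,165],[402,497],[118,418],[161,400]])/5+[215,165]
ax=np.array([80,65,0])/103.1
def tf(p,P):
    T=R.from_rotvec(ax*np.deg2rad(-5)) if tf.s<0 else R.from_rotvec(ax*np.deg2rad(5))
    return R.from_euler('z',p[2]).apply(T.apply(P))+[p[0],p[1],0]
tf.s=-1
print(tf([0,0,0],np.array([[.08,-.065,0]])), 'z must be <0 -> sign')
if tf([0,0,0],np.array([[.08,-.065,0]]))[0,2]>0: tf.s=1
O=[ray('wrist',uvw),ray('top',uvt)]
def f(p,w=(1,1)):
    r=[]
    for (o,d),Q,k in zip(O,[P,Pt],w):
        q=tf(p,Q); r.append(k*((o+d*((q[:,2:]-o[2])/d[:,2:])-q)[:,:2]).ravel())
    return np.concatenate(r)
for w in [(1,0),(0,1),(1,1)]:
    s=least_squares(f,[.53,.11,-.26],args=(w,)); print(s.x,'foot',tf(s.x,np.array([[.08,-.065,.016-.009*0]])),'pad',tf(s.x,P[2:3])); print(f(s.x).reshape(-1,2)*1e3)
```

```text
[[ 0.0798 -0.0647  0.0088]] z must be <0 -> sign
[ 0.5326  0.1222 -0.2695] foot [[0.5928 0.0373 0.0071]] pad [[0.4699 0.1965 0.1085]]
[[ 3.0598  0.8601]
 [-1.9402  0.9029]
 [ 1.7158 -1.4779]
 [-2.8353 -0.2851]
 [-3.7377 -1.0397]
 [-2.8227 -0.2693]
 [ 0.5467 -3.0143]
 [ 3.587  -6.7787]
 [ 1.6395 -2.2695]]
[ 0.5324  0.1195 -0.2682] foot [[0.5928 0.0347 0.0071]] pad [[0.4696 0.1938 0.1085]]
[[ 3.1258  3.674 ]
 [-1.9436  3.463 ]
 [ 1.9555  1.2628]
 [-2.6276  2.2164]
 [-3.5299  1.4618]
 [-2.8261  2.2908]
 [ 0.6127 -0.2004]
 [ 3.8642 -4.0234]
 [ 1.8791  0.4712]]
[ 0.5325  0.1207 -0.2681] foot [[0.5928 0.0359 0.0071]] pad [[0.4697 0.195  0.1085]]
[[ 3.0608  2.5102]
 [-2.016   2.2722]
 [ 1.909   0.0912]
 [-2.6775  1.0194]
 [-3.5798  0.2648]
 [-2.8984  1.1   ]
 [ 0.5477 -1.3641]
 [ 3.8216 -5.1934]
 [ 1.8326 -0.7003]]
```

```bash
python3 -m jog '[[[-16.6,9.8,0],0,210],[[-16.6,9.8,0],0,210],[[-16.6,9.8,0],0,210],[[-16.6,9.8,0],0,210],[[-16.6,9.8,0],0,210],[[-16.6,9.8,10],0,210],[[-16.6,9.8,14],0,210],[[-16.6,9.8,18],0,210],[[-16.6,9.8,21],0,210],[[-16.6,9.8,22],0,210],[[-16.6,9.8,22.2],0,210],[[-16.6,9.8,22.2],0,210]]'
python3 -m jog '[[[0,0,0],0,210],[[0,0,0],0,210]]'
python3 - <<'E'
from h import *
save('wrist','w2')
E
```

```text
clock: 4.25
position: [0.5552, -0.1503, 0.0828]
ee_rot: [2.417, 2.005, 0.001]
wrist_force: [0.2, 0.3, 0.4]
opening: 0.0153
grasp_force: 0.0
clock: 4.45
position: [0.5557, -0.1502, 0.0836]
ee_rot: [2.415, 2.005, 0.002]
wrist_force: [-0.2, 0.3, -0.4]
opening: 0.0156
grasp_force: 0.0
```

View pics/w2.png

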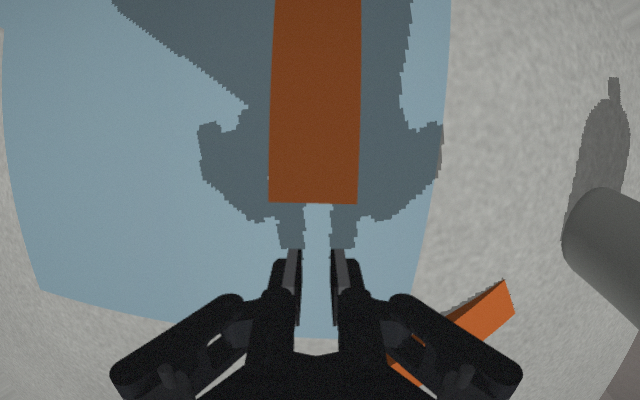

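The fingers are centred behind the heel: the heel edge is at (269–357,203) and the fingers are centred at column 316. Now I push.

```bash
python3 -m jog '[[[1,0,0.3],0,210],[[2,0,0.3],0,210],[[2.6,0,0.3],0,210],[[3,0,0.3],0,210],[[3.3,0,0.3],0,210],[[3.6,0,0.3],0,210],[[3.9,0,0.3],0,210],[[4.2,0,0.3],0,210],[[4.2,0,0.3],0,210]]'
python3 - <<'E'
from h import *
im=capture('wrist'); hsv=cv2.cvtColor(im,cv2.COLOR_RGB2HSV)
m=cv2.inRange(hsv,(3,150,90),(20,255,255)); 
ys,xs=np.nonzero(m[:,250:380]); print(ys.max(), xs[ys>ys.max()-4].min()+250, xs[ys>ys.max()-4].max()+250,atz('wrist',[315,ys.max()],.023),atz('wrist',[315,ys.max()],.0))
E
```

```text
clock: 5.4
position: [0.5628, -0.1083, 0.0789]
ee_rot: [-2.417, -2.007, -0.0]
wrist_force: [-0.0, 0.1, 0.2]
opening: 0.015
grasp_force: 0.0
261 273 356 [[ 0.56421981 -0.09831757  0.023     ]] [[ 0.56172048 -0.11144492  0.        ]]
```

```bash
python3 -m jog '[[[0.5,0,0],0,210],[[1,0,0],0,210],[[1.5,0,0],0,210],[[2,0,0],0,210],[[2.4,0,0],0,210],[[2.8,0,0],0,210],[[3.2,0,0],0,210],[[3.6,0,0],0,210],[[4,0,0],0,210],[[4.3,0,0],0,210],[[4.5,0,0],0,210],[[4.5,0,0],0,210]]'
python3 - <<'E'
from h import *
np.set_printoptions(precision=4,suppress=True)
im=save('top','t2')
hsv=cv2.cvtColor(im,cv2.COLOR_RGB2HSV)
b=cv2.inRange(hsv,(105,120,40),(130,255,255)); n,l,st,ce=cv2.connectedComponentsWithStats(b[:, :400])
for i in range(1,n):
    if st[i,4]>20: print('blue',ce[i],st[i],atz('top',ce[i],.1),atz('top',ce[i],.109))
im0=cv2.imread('pics/top0.png')[:,:,::-1]; b=cv2.inRange(cv2.cvtColor(im0,cv2.COLOR_RGB2HSV),(105,120,40),(130,255,255)); n,l,st,ce=cv2.connectedComponentsWithStats(b[:, :400])
for i in range(1,n):
    if st[i,4]>20: print('blue0',ce[i],st[i],atz('top',ce[i],.1),atz('top',ce[i],.109))
cv2.imwrite('pics/t2c.png',cv2.resize(im[165:285,215:375,::-1],None,fx=5,fy=5,interpolation=cv2.INTER_CUBIC))
E
```

```text
clock: 6.65
position: [0.5711, -0.0638, 0.0789]
ee_rot: [-2.417, -2.007, -0.001]
wrist_force: [0.8, -0.5, 0.3]
opening: 0.0152
grasp_force: 0.2
blue [244.9744 246.1026] [242 243   7   7  39] [[0.4693 0.2022 0.1   ]] [[0.4684 0.2007 0.109 ]]
blue0 [246.9167 244.2292] [244 241   7   8  48] [[0.4747 0.1965 0.1   ]] [[0.4737 0.195  0.109 ]]
```

View pics/t2c.png

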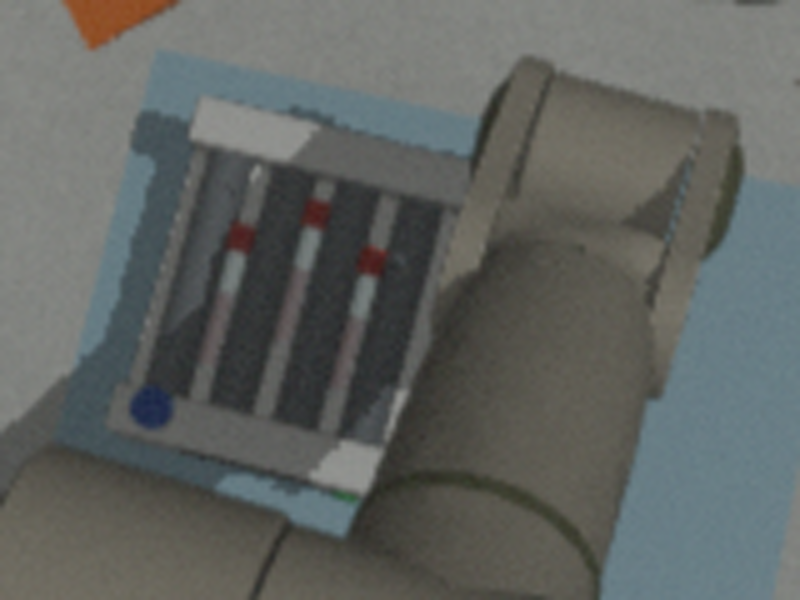

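The crop shows the pad shifted to (152,408) and the mixer nearly level. I'll push a little more, then back off and look.

```bash
python3 -m jog '[[[0.1,0,0],0,210],[[0.2,0,0],0,210],[[0.3,0,0],0,210],[[0.4,0,0],0,210],[[0.4,0,0],0,210]]'
python3 -m jog '[[[-1,0,0],0,210],[[-3,0,0],0,210],[[-4,0,-4],0,210],[[-4,0,-8],0,210],[[-4,0,-12],0,210],[[-1,-4,-16],0,210],[[2,-7,-20],0,210],[[6,-9,-22],0,210],[[10,-9.5,-22.5],0,210],[[10,-9.5,-22.5],0,210],[[10,-9.5,-22.5],0,210],[[10,-9.5,-22.5],0,210]]'
python3 - <<'E'
from h import *
im=save('wrist','w3'); s=sense(); print(s['position'],s['ee_rot'],R.from_rotvec(s['ee_rot']).as_matrix().round(3))
E
```

```text
clock: 7.2
position: [0.5718, -0.0603, 0.0789]
ee_rot: [-2.417, -2.007, -0.0]
wrist_force: [-0.5, -3.2, -0.1]
opening: 0.0148
grasp_force: 1.7
clock: 8.4
position: [0.4969, 0.0545, 0.3032]
ee_rot: [-2.417, -2.006, 0.001]
wrist_force: [-0.5, 1.2, -0.4]
opening: 0.0153
grasp_force: 0.0
[0.49695091 0.05418762 0.30312642] [-2.41763979e+00 -2.00459836e+00  1.56080746e-03] [[ 0.185  0.983 -0.001]
 [ 0.983 -0.185  0.   ]
 [-0.    -0.001 -1.   ]]
```

View pics/w3.png

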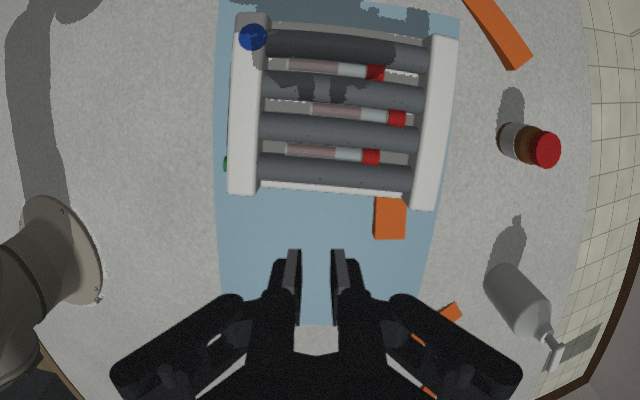

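Run:
```python
from h import *
from scipy.optimize import least_squares
np.set_printoptions(precision=4,suppress=True)
P=np.array([[-105,-87.5,96],[105,-87.5,96],[-86,62,100],[105,87.5,96],[-105,87.5,96]])/1e3
im=capture('top'); hsv=cv2.cvtColor(im,cv2.COLOR_RGB2HSV)
b=cv2.inRange(hsv,(105,120,40),(130,255,255)); n,l,st,ce=cv2.connectedComponentsWithStats(b[:, :400])
print('topblue',[(c,atz('top',c,.1)) for c,s in zip(ce,st) if 20<s[4]<500])
w=cv2.imread('pics/w3.png')[:,:,::-1]; hs=cv2.cvtColor(w,cv2.COLOR_RGB2HSV)
b=cv2.inRange(hs,(105,120,40),(130,255,255)); n,l,st,ce=cv2.connectedComponentsWithStats(b); c=[c for c,s in zip(ce,st) if 200<s[4]<2000][0]
O,D=ray('wrist',[[228,194],[434,210],c,[458,38],[236,14]]); ax=np.array([80,65,0])/103.1
def tf(p,P): return R.from_euler('z',p[2]).apply(R.from_rotvec(ax*p[3]).apply(P))+[p[0],p[1],0]
def f(p):
    q=tf(p,P); return (O+D*((q[:,2:]-O[2])/D[:,2:])-q)[:,:2].ravel()
H=atz('wrist',[[374,240],[404.5,239]],.023); h=H.mean(0); e=H[1]-H[0]; a=np.array([-e[1],e[0],0])/np.linalg.norm(e); print('heel',H,a)
for g in (lambda p:f([*p[:3],0]), f):
    s=least_squares(g,[.53,.11,-.26,0][: 3 if g is not f else 4]); p=s.x if len(s.x)==4 else [*s.x,0]
    foot=tf(p,np.array([[.08,-.065,.0]]))[0]
    for u in (a,np.array([.185,.983,0])): print(p,foot,'along',(foot-h)@u,'lat',(foot-h)@[u[1],-u[0],0],np.abs(s.fun).max())
    print('pad',tf(p,P[2:3]))
```

```text
topblue [(array([244.5143, 245.9714]), array([[0.4698, 0.2035, 0.1   ]]))]
heel [[ 0.553  -0.048   0.023 ]
 [ 0.593  -0.0549  0.023 ]] [0.1703 0.9854 0.    ]
[np.float64(0.5337311216288844), np.float64(0.12043336654237755), np.float64(-0.2662467463518586), 0] [0.5938 0.0367 0.    ] along 0.09037932303003945 lat 0.005500786019374587 0.003055367873632364
[np.float64(0.5337311216288844), np.float64(0.12043336654237755), np.float64(-0.2662467463518586), 0] [0.5938 0.0367 0.    ] along 0.09047444465230468 lat 0.004155678635893135 0.003055367873632364
pad [[0.4671 0.2029 0.1   ]]
[ 0.5333  0.1217 -0.266   0.0199] [ 0.5934  0.038  -0.002 ] along 0.09157084942908672 lat 0.004875690007118251 0.003400894197660209
[ 0.5333  0.1217 -0.266   0.0199] [ 0.5934  0.038  -0.002 ] along 0.09165683633427762 lat 0.003512747316558652 0.003400894197660209
pad [[0.4674 0.2023 0.102 ]]
```

The measurement gives the foot 90 mm ahead of the heel, and level is at 86 mm. I need to push about 4.5 mm more.

```bash
python3 -m jog '[[[-5,4,0],0,210],[[-9,7,0],0,210],[[-13.5,9.5,0],0,210],[[-13.5,9.5,5],0,210],[[-13.5,9.5,10],0,210],[[-13.5,9.5,15],0,210],[[-13.5,9.5,19],0,210],[[-13.5,9.5,21.5],0,210],[[-13.5,9.5,22.4],0,210],[[-13.5,9.5,22.4],0,210],[[-13.5,9.5,22.4],0,210]]'
```

```text
clock: 9.6
position: [0.566, -0.0955, 0.0812]
ee_rot: [2.416, 2.005, 0.002]
wrist_force: [0.6, -0.5, 0.7]
opening: 0.0151
grasp_force: 0.0
```

```bash
python3 -m jog '[[[1,0,0.2],0,210],[[2,0,0.2],0,210],[[2.8,0,0.2],0,210],[[3.3,0,0.2],0,210],[[3.6,0,0.2],0,210],[[3.8,0,0.2],0,210],[[3.9,0,0.2],0,210],[[4,0,0.2],0,210],[[4.1,0,0.2],0,210],[[4.1,0,0.2],0,210]]'
```

```text
clock: 10.6
position: [0.5731, -0.056, 0.0782]
ee_rot: [2.415, 2.005, -0.002]
wrist_force: [-2.8, -9.1, 1.8]
opening: 0.0152
grasp_force: 5.1
```

```bash
python3 -m jog '[[[-1,0,0],0,210],[[-3,0,0],0,210],[[-4,0,-4],0,210],[[-4,0,-8],0,210],[[-4,0,-12],0,210],[[-1,-4,-16],0,230],[[2,-7,-20],0,255],[[6,-9,-22],0,255],[[10,-9.5,-22.5],0,255],[[10,-9.5,-22.5],0,255],[[10,-9.5,-22.5],0,255],[[10,-9.5,-22.5],0,255]]'
python3 - <<'E'
from h import *
im=save('wrist','w4'); s=sense(); print(s['position'])
hs=cv2.cvtColor(im,cv2.COLOR_RGB2HSV)
m=cv2.inRange(hs,(3,150,90),(20,255,255)); n,l,st,ce=cv2.connectedComponentsWithStats(m)
for i in range(1,n):
    if st[i,4]>300:
        q=cv2.approxPolyDP(cv2.convexHull(np.argwhere(l==i)[:,::-1].astype(np.int32)),4,True)[:,0]; print(q.tolist()); print(atz('wrist',q,0.023)[:,:2].round(4))
b=cv2.inRange(hs,(105,120,40),(130,255,255)); n,l,st,ce=cv2.connectedComponentsWithStats(b)
print([(c,atz('wrist',c,.1).round(4)) for c,s in zip(ce,st) if 200<s[4]<2000])
im=capture('top'); hsv=cv2.cvtColor(im,cv2.COLOR_RGB2HSV)
b=cv2.inRange(hsv,(105,120,40),(130,255,255)); n,l,st,ce=cv2.connectedComponentsWithStats(b[:, :400])
print('topblue',[(c,atz('top',c,.1)) for c,s in zip(ce,st) if 20<s[4]<500])
E
```

```text
clock: 11.8
position: [0.498, 0.0604, 0.3022]
ee_rot: [-2.417, -2.006, 0.001]
wrist_force: [0.2, -0.2, 1.1]
opening: 0.0002
grasp_force: 0.0
[0.49805521 0.06007869 0.30210205]
[[532, 60], [507, 74], [460, 0], [490, 0]]
[[0.8042 0.1634]
 [0.7578 0.1454]
 [0.7065 0.2413]
 [0.7511 0.2427]]
[[401, 204], [406, 211], [404, 238], [376, 240], [376, 202]]
[[ 0.5931  0.0006]
 [ 0.5988 -0.0099]
 [ 0.5933 -0.0469]
 [ 0.5565 -0.0421]
 [ 0.5623  0.009 ]]
[(array([251.39863714,  42.35093697]), array([[0.4676, 0.2035, 0.1   ]]))]
topblue [(array([242.86363636, 246.18181818]), array([[0.46927502, 0.20837423, 0.1       ]]))]
```

View pics/w4.png

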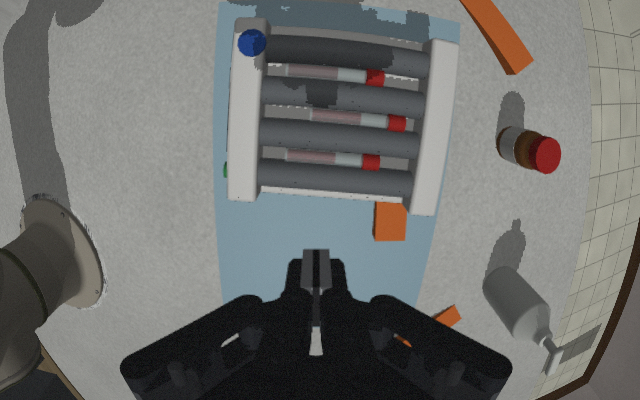

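The wrist view shows the mixer on the wedge with the heel at row 240. The pad is at (251,42), and the foot is now about 85 mm from the heel. Next I press the pad.

```bash
python3 -m jog '[[[4.5,-2,0],0,255],[[9,-4,0],0,255],[[13.5,-5.6,0],0,255],[[13.5,-5.6,4],0,255],[[13.5,-5.6,8],0,255],[[13.5,-5.6,10.5],0,255],[[13.5,-5.6,11.5],0,255],[[13.5,-5.6,11.5],0,255],[[13.5,-5.6,11.5],0,255]]'
python3 - <<'E'
from h import *
im=save('wrist','w5')
E
```

```text
clock: 12.8
position: [0.4685, 0.2039, 0.189]
ee_rot: [2.417, 2.005, 0.002]
wrist_force: [0.4, -0.0, 0.1]
opening: -0.0002
grasp_force: 0.0
```

View pics/w5.png

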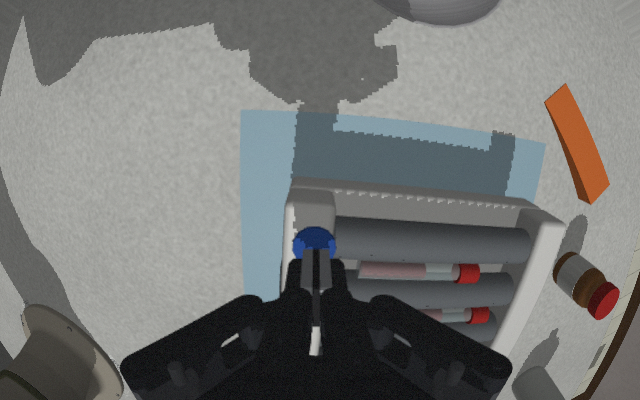

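The fingertips are over the blue pad at (315,243). Now I press gently.

```bash
python3 -m jog '[[[0,0,0.6],0,255],[[0,0,1],0,255],[[0,0,1.3],0,255],[[0,0,1.5],0,255],[[0,0,1.5],0,255]]'; python3 -m jog '[[[0,0,0.1],0,255],[[0,0,0.2],0,255],[[0,0,0.2],0,255]]'
```

```text
clock: 13.35
position: [0.4676, 0.2043, 0.1726]
ee_rot: [-2.417, -2.007, 0.001]
wrist_force: [-0.2, -0.1, -0.5]
opening: 0.0
grasp_force: 0.0
clock: 13.65
position: [0.4679, 0.2044, 0.1722]
ee_rot: [2.417, 2.007, 0.001]
wrist_force: [-3.8, -0.5, 12.0]
opening: 0.0002
grasp_force: 6.1
```

The pad meets the fingers at z ≈ 0.0995 and takes 12 N without giving, so the mixer is level and firm. I let go and check.

```bash
python3 -m jog '[[[0,0,0],0,255],[[0,0,0],0,255],[[0,0,-1],0,255],[[0,0,-3],0,255],[[0,0,-7],0,255],[[0,0,-11],0,255],[[-4,2,-13],0,255],[[-9,4,-13],0,255],[[-13.5,5.6,-13],0,255],[[-13.5,5.6,-13],0,255],[[-13.5,5.6,-13],0,255]]'
python3 - <<'E'
from h import *
im=save('wrist','w6'); s=sense(); print(s['position'])
hs=cv2.cvtColor(im,cv2.COLOR_RGB2HSV)
m=cv2.inRange(hs,(3,150,90),(20,255,255)); n,l,st,ce=cv2.connectedComponentsWithStats(m)
for i in range(1,n):
    if st[i,4]>300:
        q=cv2.approxPolyDP(cv2.convexHull(np.argwhere(l==i)[:,::-1].astype(np.int32)),4,True)[:,0]; print(atz('wrist',q,0.023)[:,:2].round(4).tolist())
b=cv2.inRange(hs,(105,120,40),(130,255,255)); n,l,st,ce=cv2.connectedComponentsWithStats(b)
print([(c,atz('wrist',c,.1).round(4)) for c,s in zip(ce,st) if 200<s[4]<2000])
E
```

```text
clock: 14.75
position: [0.498, 0.0605, 0.3012]
ee_rot: [2.419, 2.004, 0.0]
wrist_force: [-0.2, 0.4, -0.3]
opening: -0.0001
grasp_force: 0.0
[0.49785565 0.06151638 0.30116358]
[[0.8041, 0.1651], [0.7578, 0.1484], [0.7063, 0.2429], [0.7509, 0.2443]]
[[0.5933, 0.0025], [0.5989, -0.008], [0.5934, -0.0463], [0.5555, -0.0398], [0.5625, 0.0109]]
[(array([250.69982847,  42.54202401]), array([[0.4672, 0.2047, 0.1   ]]))]
```

View pics/w6.png

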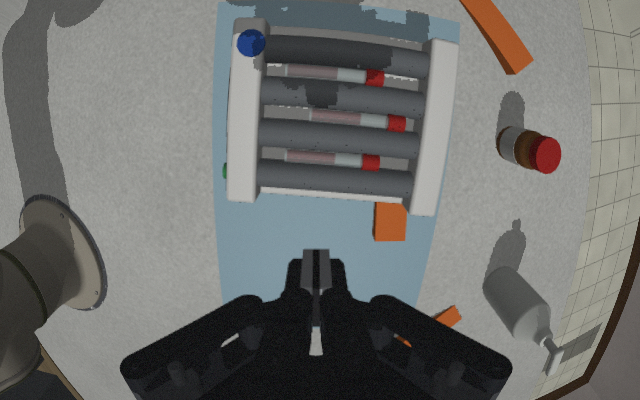

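The view is unchanged after the press: wedge at (390,221), pad at (251,42), bystanders in place. Handing in.

```bash
python3 -c "
from station import *;print(job_done())"
```

```text
the job is handed in; nothing more can be done
None
```

I pushed the wedge under the blue foot until the mixer stood level, pressed the blue pad with about 12 N and it stayed firm, then let go and handed the job in at about 15 s; the system returned no verdict.

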